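Lock the gap nut of a slab roller

TASK

The roller gap of the green slab roller has just been set with the adjusting nut at its right-hand end; now lock it. Lay the open-ended spanner flat on the top plate, slide its jaw fully onto that adjusting nut (the lower, six-sided one) with the handle pointing left in front of the carrying handle, let go so that the carrying handle braces it, and push the locknut's black-knobbed lever clockwise until it comes up solid: the adjusting nut may creep no more than about twenty degrees. Then take the spanner off and lay it flat on the open bench, without knocking the beaker of slip or the empty tin can about.

Things in the scene. Friction and masses are not known exactly. Their poses are not given: they have to be found in the camera images.
- slab_roller: green bench slab roller, fixed, 372 mm wide (y); origin on the bench below the middle of its roller. Axes: x to the back, y to the left, z up (turned a little about z). Below the top plate: steel roller, wooden bed 18 mm high (x -120 to +150 mm), feet; a hand wheel outside the left end (y up to 256 mm, 113 mm high).
- plate_mark (a point): middle of the slab roller's green top plate, on its upper face, 120 mm above the bench; axes as the slab roller. The plate reaches x -39 to +93 mm, y -186 to +186 mm from here. Studs stand 50 mm high at y +150 and -150 mm; on the left stud all is locked already and fixed (its lever stands 61 mm high and points towards the robot and to the right).
- carry_leg (a point): front leg of the carrying handle, point 7 mm above the plate: a dark round bar of 14 mm diameter, 23 mm behind the line between the two studs and half-way between them. The carrying handle is an upside-down U crossing the plate front to back, its other leg 55 mm further back, its top 49 mm above the plate.
- nut_centre (a point): fixed point on the axis of the right-hand stud, 7 mm above the plate; axes as the slab roller. Adjusting nut round it, flat on the plate: steel hexagon, 36 mm across flats, 24 mm high; with joint adjnut at 0 two flats are parallel to the slab roller's y axis. Over it, 25 to 41 mm above the plate, the locknut: dark round hub of 39 mm diameter, so the spanner can only come from the side.
- adjnut (a joint): turn of the adjusting nut, rad, clockwise from above positive; starts within 0.025 of 0. It turns more easily (0.2 N m) than the locknut turns on it (0.5 N m), so unless held it goes round with the locknut. A fitted spanner has a few degrees of slack and 1 to 9 mm of gap to the carrying handle's front leg: the nut creeps 4 to 12 degrees until braced, a little more if pushed hard.
- locknut (a joint): turn of the locknut relative to the adjusting nut, rad, clockwise from above positive: starts between 0 and 0.3 (loose), stops dead at 1.1 (tight against the adjusting nut). It stays where it is left.
- lever_knob (a point): centre of the black ball knob (31 mm diameter) on the locknut's lever, 114 mm from the stud's axis, 45 mm above the plate. The lever is a round bar 11 mm thick from hub to knob; its middle line is 39 mm above the plate at 65 mm from the axis, 43 mm at 95 mm. With both joints at 0 it points right, 10 degrees to the back; at locknut 1.1 towards the robot and right.
- spanner_grip (a point): centre of the spanner's handle where it is best gripped, half-way up its 14 mm thickness. Loose flat steel open-ended spanner, 198 mm long, 0.3 kg, lying on the bench left of the slab roller, handle pointing roughly left. Its axes: y along the handle away from the jaw, z up. Handle 22 mm wide, from 30 mm before to 111 mm behind this point; head 63 mm wide.
- spanner_jaw (a point): centre of the spanner's jaw (where the centre of the nut comes), 70 mm from spanner_grip towards the spanner's -y, same axes. The jaw is 37.6 mm wide between its parallel faces and opens towards -y; its prongs end 17 mm beyond this point, its bottom lies 22 mm on the handle side.
- beaker: pale grey plastic beaker with beige slip in it, 71 mm wide and 96 mm high, on the bench right of the slab roller, nearer than the can; origin under its middle
- can: empty ribbed grey tin can, 75 mm wide and 97 mm high, right of the slab roller; origin under its middle
Mind the look-alikes: they are no part of the job. What is shaped like the part that bears spanner_grip but red is not meant.

How it is judged (in metres and radians):
On the way, in this order (a step that is already met when the one before it is completed fails the run):
1. the spanner lies flat on the top plate with its jaw fully on the adjusting nut, its handle pointing left in front of the carrying handle, let go, while the locknut is still loose (horizontal distance between spanner_jaw and nut_centre below 0.006 m and z of spanner_jaw in the frame of nut_centre below 0.004 m and y of spanner_grip in the frame of nut_centre above 0.06 m and z of spanner_grip in the frame of nut_centre below 0.006 m and contact force between the fingers and spanner below 0.3 N and value of joint locknut below 0.6 rad), for 0.2 s.
2. the locknut is tight, with the spanner still on the adjusting nut (value of joint locknut above 1.05 rad and horizontal distance between spanner_jaw and nut_centre below 0.008 m), for 0.2 s.
At the end, for the whole second after the job is handed in: The locknut is within 0.05 rad of its tight stop (joint locknut over 1.05), the adjusting nut within 0.35 rad (20 degrees) of zero, and the spanner is off, lying at rest flat on the bench itself (both its points below 12 mm) (value of joint locknut above 1.05 rad and value of joint adjnut between -0.35 and 0.35 rad and height (world z) of each of spanner_grip, spanner_jaw below 0.012 m and angle between spanner_grip's own z axis and vertical below 0.1 rad and linear speed of spanner below 0.01 m/s); the robot touches nothing.
It fails at once if the adjusting nut turned more than 0.35 rad (20 degrees) either way (value of joint adjnut above 0.35 rad or value of joint adjnut below -0.35 rad).
It fails at once if the beaker or the tin can moved more than 40 mm (distance of any of beaker, can from where it was at the start of the episode above 0.04 m).
It also fails if it takes over 72 s, if anything falls off the work surface, if the arm or the gripper's body presses on something with over 40 N, if the wrist force passes 120 N, or if a joint passes its speed limit or range.

ROBOT

A 6-joint arm with a two-finger parallel gripper is mounted at the origin on a cart in front of the work surface, level with it; the furniture and walls round the work are solid. World frame = base frame: x ahead of the robot, y to its left, z up, the work surface at z = 0. Lengths are in mm, angles in rad, forces in N, time in s.
With the tool pointing down it reaches from about 275 to 1000 mm from the base axis. Payload 8.4 kg.
Tool frame: the origin (TCP) lies between the finger pads; the fingertips stand r.finger_overhang ahead of it and the grasp point (between the pads) is the TCP (r.finger_overhang is the distance from the TCP to the fingertips, in mm); z points along the fingers, y is the line along which they close (so a half turn about z gives the same grasp; the last joint's range is limited). The gripper opens to 85 mm and grips with 20 to 120 N. Pads are 22 mm wide; open, the fingers measure 114 mm over their backs; the gripper's body (76 mm by 85 mm) begins 54 mm behind the grasp point. The pads swing forward as they close: fully open they stand 13 mm farther back than shut.
Start: joints at [-1.259, 0.353, 1.633, -0, 1.155, -0.002], TCP at [192.921, -594.483, 250.281] pointing down, gripper open.
Joint ranges: [-2.63, 2.63], [-0.92, 2.1], [0.06, 2.66], [-1.3, 4.44], [0, 2.69], [-3.02, 3.02]. Speed limits (rad/s): [2.22, 2.22, 2.79, 3.14, 3.14, 3.14].

INTERFACE

Orientations are given as [roll, pitch, yaw] about the fixed x, y, z axes, in that order (R = Rz(yaw) Ry(pitch) Rx(roll)).
In Python, from rig import r, cams, sign_off gives the robot as it stands.
- The arm moves only by the shell command python3 -m crank 'ROWS' [FORCE]. ROWS is JSON, a list of rows, each a list of 7 numbers: the shift along the tool's x, y, z in m, then the turn, a rotation vector about the tool's x, y, z in rad, then the closure, from 0 (fully open) to 1 (shut). In form: [[dx, dy, dz, ax, ay, az, gripper], ...]. A call has 1 to 5 rows; each row is the pose to reach, as a shift and turn from the pose commanded when the call began, along the tool's axes at that moment; what a row does not reach only later rows make up. A row lasts 1/10 s, in which the tool goes at most 50 mm and 8.59 degrees, less where a joint would pass 70% of its speed; a pose out of reach is approached as far as the arm can. A call with a gripper value outside its range is refused whole. The fingers move at their own pace and stop on an object; FORCE is the grip in N (left out, the last holds). Time passes only in rows, so rows that repeat a pose let the fingers close. It gives the time, the measured TCP pose, the force, the opening and the grip force at its end, in the units of the state.
- r.sense(): the state, without advancing time (a new reading comes with each control period).
- cams.grab_frame(name): name is "scene" or "top" or "wrist"; returns a dict with "image" (400x640x3 uint8, red, green, blue), "fx", "fy", "cx", "cy" (pixels), "D" ([k1, k2, p1, p2, k3] as OpenCV has them; the pictures are not rectified), "position" and "orientation" of the camera in the world. Camera axes: x right, y down, z forward; pixel columns grow to the right and rows downward; lengths in mm; the calibration is good to about 2 mm. A picture is of the moment at which its call begins. There is no depth.
- sign_off(): hands the job in; it is judged then, once.
The state is a dict: "clock": time; "qpos": joint angles; "qvel": joint speeds; "joint_efforts": joint torques, N m; "eef_pos": TCP position; "tcp_rot": TCP orientation; "contact_force": force on the tool from outside, world axes, zero at the start; "wrist_torque": the same for the moment, N m; "opening": opening from 0.0 (shut) to 1.0 (fully open); "grasp_force": force on a finger pad.
Only numpy, scipy, OpenCV 4.12 (cv2) and the standard library are available. Lean on these libraries where they do the work, as an engineer would, in place of code of your own. Each camera call takes 0.05 s, during which the arm holds its last target. There are 200 camera calls.

## Working session

There is one attempt and no reset: what is moved stays moved. The work goes in short steps, Python scripts to look and compute and a shell command to move; the robot and the scene stay as the last step left them, time stands still between calls to the robot, and variables do not carry over. Pictures are saved under pics/ and viewed, at most 10 in all, crops included, and the job is handed in when it is done.

```bash
ls; mkdir -p pics; python3 - <<'E'
from rig import r,cams
import cv2,numpy as np
s=r.sense(); print(s['clock'],s['eef_pos'],s['tcp_rot'],s['opening'],r.finger_overhang)
for n in ['scene','top']:
    f=cams.grab_frame(n); cv2.imwrite(f'pics/{n}0.png',f['image'][:,:,::-1])
    print(n,{k:np.round(np.array(f[k]),4).tolist() for k in f if k!='image'})
E
```

```text
pics
0.0 [ 192.77509951 -594.03352405  249.54414713] [-3.14016291e+00  2.70280507e-05  3.13835337e-01] 0.9988731761757972 19.0
scene {'fx': 470.4894, 'fy': 470.4894, 'cx': 314.4255, 'cy': 201.5632, 'D': [-0.0396, 0.0, 0.0, 0.0, 0.0], 'position': [-630.1342, -1080.5453, 1074.3914], 'orientation': [-2.0893, 0.0206, -0.8033]}
top {'fx': 388.6979, 'fy': 388.6979, 'cx': 318.9234, 'cy': 202.3632, 'D': [0.0047, 0.0, 0.0, 0.0, 0.0], 'position': [194.4077, 66.7875, 1686.4927], 'orientation': [-2.9241, -0.0006, -1.5925]}
```

View pics/top0.png

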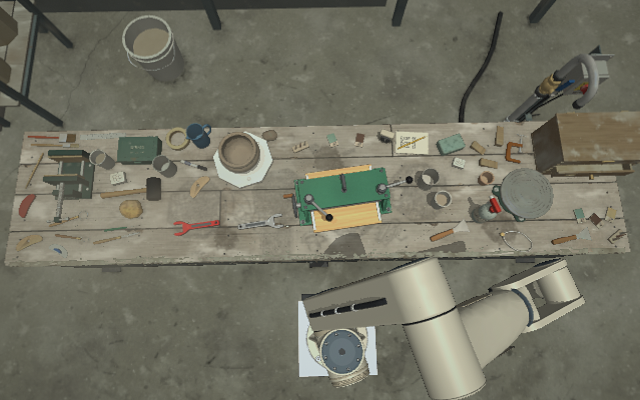

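View pics/scene0.png

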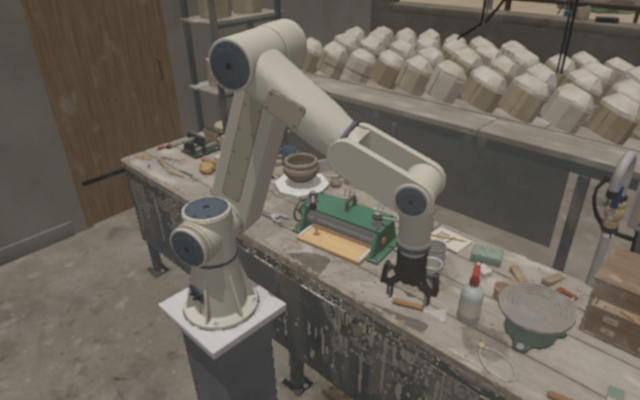

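The top picture shows the slab roller around (342,193), the right lever knob at (408,180) and the left one at (329,217). The beaker is near (442,199) and the can near (428,178). There are two candidates for the spanner: the steel one at (262,222) and the red one at (198,227). By the description it is the steel one, and I'll check that in a close crop.

```bash
cat > h.py <<'E'
import cv2,numpy as np
from scipy.spatial.transform import Rotation as R
from rig import r,cams
def cam(f): return (np.array([[f['fx'],0,f['cx']],[0,f['fy'],f['cy']],[0,0,1.]]),np.array(f['D'],float),
                    R.from_euler('xyz',f['orientation']).as_matrix(),np.array(f['position'],float))
def ray(f,px,z):
    "pixel(s) -> world points on plane height z"
    K,D,M,p=cam(f); u=cv2.undistortPoints(np.array(px,float).reshape(-1,1,2),K,D)[:,0]
    d=np.c_[u,np.ones(len(u))]@M.T
    return p+d*((np.reshape(z,(-1,1))-p[2])/d[:,2:])
def proj(f,P):
    K,D,M,p=cam(f); return cv2.projectPoints((np.array(P,float).reshape(-1,3)-p)@M,np.zeros(3),np.zeros(3),K,D)[0][:,0]
def save(f,name,box=None,s=1):
    im=f['image'][:,:,::-1]
    if box: x0,y0,x1,y1=box; im=im[y0:y1,x0:x1]
    cv2.imwrite(f'pics/{name}.png',cv2.resize(im,None,fx=s,fy=s,interpolation=cv2.INTER_CUBIC))
def to_tool(target,yaw=None):
    "shift in tool axes (m) from the measured pose to target (mm)"
    s=r.sense(); M=R.from_euler('xyz',s['tcp_rot']).as_matrix()
    return M.T@(np.array(target)-s['eef_pos'])/1000
E
python3 - <<'E'
from h import *
f=cams.grab_frame('top'); save(f,'top1',(235,150,455,245),3.6)
for p,z in [((262,222),7),((342,193),120),((408,180),165),((442,199),0),((428,178),0)]: print(p,ray(f,[p],z).round())
w=cams.grab_frame('wrist'); print({k:np.round(np.array(w[k]),3).tolist() for k in w if k!='image'})
E
```

```text
(262, 222) [[483. 309.   7.]]
(342, 193) [[578. -38. 120.]]
(408, 180) [[ 616. -305.  165.]]
(442, 199) [[ 571. -490.    0.]]
(428, 178) [[ 669. -436.    0.]]
{'fx': 359.673, 'fy': 359.673, 'cx': 323.86, 'cy': 196.103, 'D': [-0.066, 0.0, 0.0, 0.0, 0.0], 'position': [263.759, -572.683, 372.615], 'orientation': [2.843, 0.001, -1.256]}
```

View pics/top1.png

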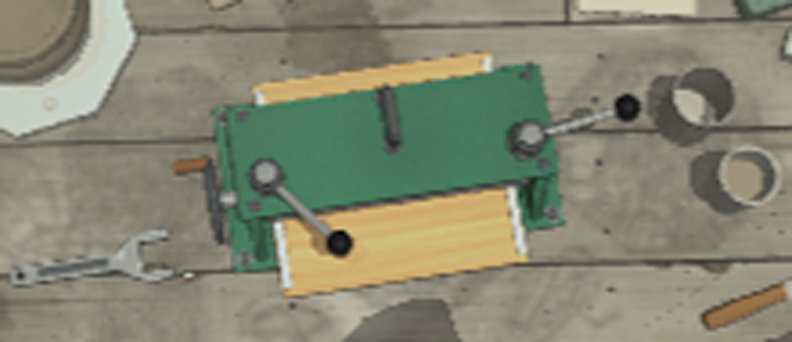

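The crop confirms the steel spanner: jaw at crop (155,258) opening right, handle running left to (15,278). The nut with its stud is at crop (528,135), knob at (627,107). I'm moving to look at the nut from close by.

```bash

python3 -m crank '[[0.21,-0.126,-0.08,0,0,0,0],[0.21,-0.126,-0.08,0,0,0,0],[0.21,-0.126,-0.08,0,0,0,0],[0.21,-0.126,-0.08,0,0,0,0],[0.21,-0.126,-0.08,0,0,0,0]]' | tail -3
python3 -m crank '[[0.21,-0.126,0,0,0,0,0],[0.21,-0.126,0,0,0,0,0],[0.21,-0.126,0,0,0,0,0],[0.21,-0.126,0,0,0,0,0],[0.21,-0.126,0,0,0,0,0]]' | tail -3
python3 -m crank '[[0.085,-0.051,0,0,0,-0.7,0],[0.085,-0.051,0,0,0,-0.7,0],[0.085,-0.051,0,0,0,-0.7,0],[0.085,-0.051,0,0,0,-0.7,0],[0.085,-0.051,0,0,0,-0.7,0]]' | tail -3
python3 -m crank '[[0,0,0,0,0,-0.68,0],[0,0,0,0,0,-0.68,0],[0,0,0,0,0,-0.68,0],[0,0,0,0,0,-0.68,0],[0,0,0,0,0,-0.68,0]]' | tail -3
python3 - <<'E'
from h import *
w=cams.grab_frame('wrist'); save(w,'w1',None,1.25); print({k:np.round(np.array(w[k]),3).tolist() for k in ['position','orientation']})
import pickle; pickle.dump(w,open('w1.pkl','wb'))
f=cams.grab_frame('top'); c=lambda x,y:(235+x/3.6,150+y/3.6)
a=ray(f,[c(266,174),c(528,135)],170); print(a.round(1)); d=a[0]-a[1]; print(np.hypot(*d[:2]),np.arctan2(-d[0],d[1]))
E
```

```text
contact_force: [2.3, 0.1, -0.1]
opening: 1.0
grasp_force: 0.0
contact_force: [0.3, -0.9, 0.9]
opening: 1.0
grasp_force: 0.0
contact_force: [0.4, -0.6, -0.2]
opening: 1.0
grasp_force: 0.0
contact_force: [0.3, 0.0, 0.3]
opening: 1.001
grasp_force: 0.0
{'position': [564.97, -83.108, 450.602], 'orientation': [2.843, 0.001, 0.129]}
[[ 546.8   98.4  170. ]
 [ 585.3 -195.5  170. ]]
296.42459208179406 0.13015735249540586
```

View pics/w1.png

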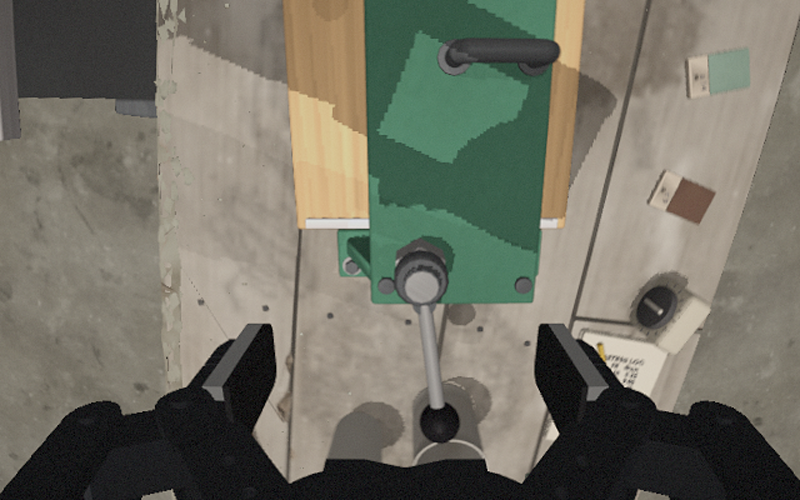

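The wrist picture shows the right stud and hub at (421,285), the knob at (440,422) and the front leg's base at (453,60). The plate's right corners are at (372,303) and (534,300), all in 1.25x pixels. An enlarged crop will give finer positions.

```bash
python3 - <<'E'
from h import *
import pickle; w=pickle.load(open('w1.pkl','rb')); save(w,'w1c',(280,20,440,260),2.5)
save(w,'w1d',(280,180,440,360),3.3)
a=cv2.imread('pics/w1d.png'); b=w['image'][20:80,340:460,::-1]; b=cv2.resize(b,None,fx=2.2,fy=3.3*3)if 0 else cv2.resize(b,None,fx=2.2,fy=2.2,interpolation=cv2.INTER_CUBIC)
out=np.zeros((594,800,3),np.uint8); out[:a.shape[0],:a.shape[1]]=a[:594]; out[:b.shape[0],530:530+b.shape[1]]=b
cv2.imwrite('pics/w1e.png',out); print(a.shape,b.shape)
E
```

```text
(594, 528, 3) (132, 264, 3)
```

View pics/w1e.png

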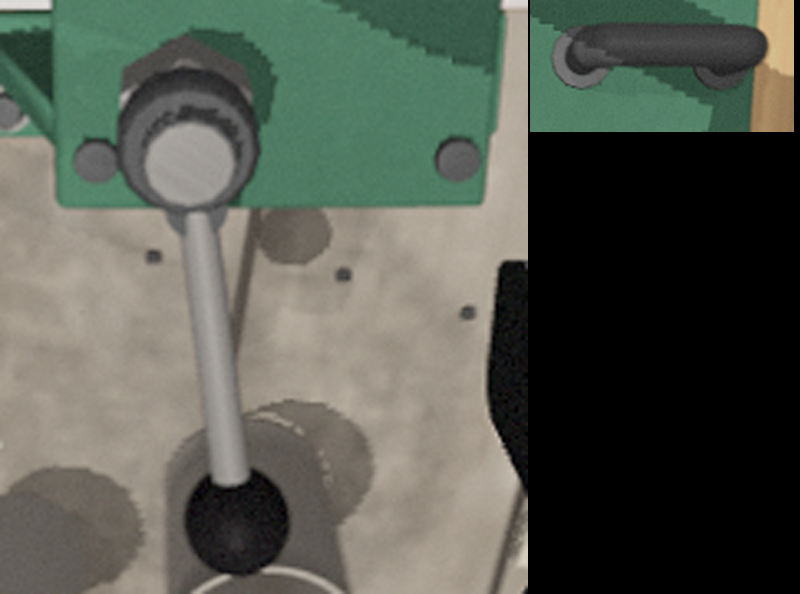

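```bash
cat > fit.py <<'E'
from h import *
import pickle
from scipy.optimize import least_squares
w=pickle.load(open('w1.pkl','rb'))
c=lambda x,y:(280+x/3.3,180+y/3.3)
px=np.array([c(58,207),c(484,202),c(191,165),c(362.7,48.2) and (362.7,48.2),c(237,521)])
def model(p):
    x,y,th,sx,lam,dz=p; M=R.from_euler('z',th).as_matrix()
    a=np.radians(-90+10)-lam   # lever dir: -y turned to the back, clockwise positive
    L=[[-39,-186,120],[93,-186,120],[sx,-150,170],[sx+23,0,120],[sx+114*np.cos(a),-150+114*np.sin(a),165]]
    return np.array(L)@M.T+[x,y,dz]
if __name__=='__main__':
    for free in (0,1):
        g=lambda p:np.r_[(proj(w,model(np.r_[p[:5],p[5]*free]))-px).ravel(),0.01*p[5]]
        s=least_squares(g,[570,-50,.13,0,.1,0]); print(s.x.round(3)); print(s.fun.round(2))
        P=model(np.r_[s.x[:5],0]); print(P.round(1))
    print(ray(w,px,[120,120,170,120,165]).round(1))
E
python3 fit.py
```

```text
[ 5.69982e+02 -4.83540e+01  1.40000e-01  6.46000e-01  5.50000e-02
  0.00000e+00]
[-0.91  1.88  0.96  1.93  0.13  0.14 -0.11 -2.57 -0.05 -0.42  0.  ]
[[ 557.3 -238.   120. ]
 [ 688.  -219.6  120. ]
 [ 591.5 -196.8  170. ]
 [ 593.4  -45.1  120. ]
 [ 620.8 -307.   165. ]]
[ 5.70356e+02 -4.95230e+01  1.41000e-01  6.84000e-01  5.80000e-02
 -3.64300e+00]
[-0.23  1.48  0.27  1.45  0.42 -0.19 -0.28 -0.68 -0.2  -1.85 -0.04]
[[ 557.8 -239.2  120. ]
 [ 688.5 -220.6  120. ]
 [ 592.1 -197.9  170. ]
 [ 593.8  -46.2  120. ]
 [ 621.1 -308.2  165. ]]
[[ 558.  -235.8  120. ]
 [ 686.6 -217.6  120. ]
 [ 591.4 -196.7  170. ]
 [ 593.8  -47.1  120. ]
 [ 620.9 -307.5  165. ]]
```

The fit puts the nut axis at about (591.5,-197), yaw 0.14, locknut about 0.06. Next I look over the spanner.

```bash

python3 -m crank '[[0.23,-0.014,0,0,0,0,0],[0.23,-0.014,0,0,0,0,0],[0.23,-0.014,0,0,0,0,0],[0.23,-0.014,0,0,0,0,0],[0.23,-0.014,0,0,0,0,0]]' | tail -3
python3 -m crank '[[0.23,-0.014,0,0,0,0,0],[0.23,-0.014,0,0,0,0,0],[0.23,-0.014,0,0,0,0,0],[0.23,-0.014,0,0,0,0,0],[0.23,-0.014,0,0,0,0,0]]' | tail -3
python3 -m crank '[[0.05,-0.002,0.1,0,0,0,0],[0.05,-0.002,0.1,0,0,0,0],[0.05,-0.002,0.1,0,0,0,0],[0.05,-0.002,0.1,0,0,0,0],[0.05,-0.002,0.1,0,0,0,0]]' | tail -3
python3 - <<'E'
from h import *
import pickle
s=r.sense(); print(s['clock'],s['eef_pos'],s['tcp_rot'])
w=cams.grab_frame('wrist'); save(w,'s1',(130,20,520,310),2.05); pickle.dump(w,open('s1.pkl','wb')); print(w['position'])
E
```

```text
contact_force: [-0.3, 0.1, 0.1]
opening: 1.002
grasp_force: 0.0
contact_force: [-0.7, -0.1, -0.4]
opening: 1.003
grasp_force: 0.0
contact_force: [0.2, -0.3, 1.1]
opening: 0.995
grasp_force: 0.0
3.8 [483.49318314 346.42411988 229.38723942] [ 3.14020724e+00 -3.57050424e-04  1.69280802e+00]
[473.91949018 419.14665067 352.30489982]
```

View pics/s1.png

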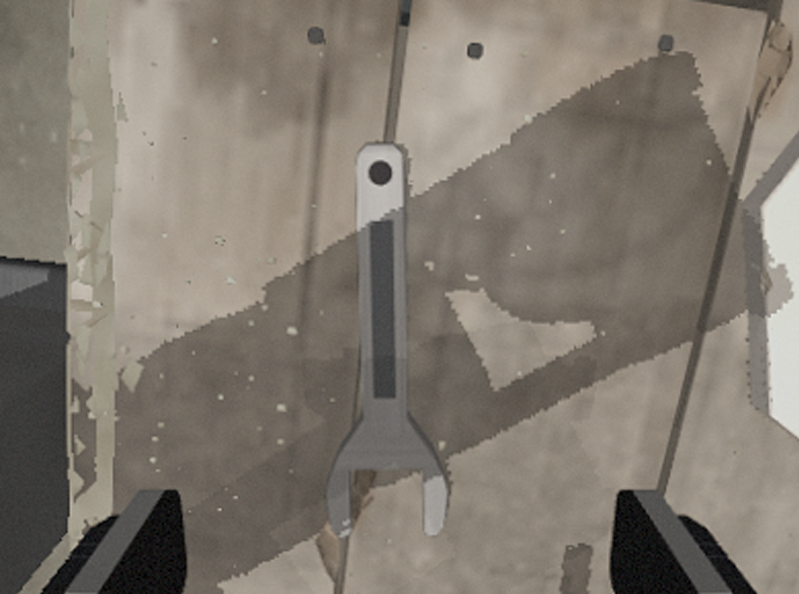

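```bash
python3 - <<'E'
from h import *
import pickle; w=pickle.load(open('s1.pkl','rb'))
c=lambda x,y:(130+x/2.05,20+y/2.05)
P=ray(w,[c(381,144),c(382,180),c(386,390),c(388,468),c(388,536),c(333,490),c(446,490),c(352,490),c(424,490)],14)[:,:2]; print(P.round(1))
d=P[0]-P[4]; L=np.hypot(*d); u=d/L; print(L,np.arctan2(d[1],d[0]))
print('grip from ends',P[0]-111*u,P[4]+87*u,P[3]+48*u, 'widths',np.hypot(*(P[5]-P[6])),np.hypot(*(P[7]-P[8])))
d2=P[1]-P[2]; print('handle dir',np.arctan2(d2[1],d2[0]))
E
```

```text
[[467.4 414.9]
 [469.7 399.4]
 [483.2 300.8]
 [489.1 259.6]
 [493.7 221. ]
 [462.8 244. ]
 [519.8 251. ]
 [472.4 245.2]
 [508.7 249.6]]
195.63127890257857 1.7054672440419696
grip from ends [482.33584891 304.91214388] [482.01781443 307.25941755] [482.6614548  307.18707783] widths 57.46316479200058 36.60485912114993
handle dir 1.7070046080241124
```

```bash

python3 -m crank '[[-0.039,-0.006,0.05,0,0,-0.013,0],[-0.039,-0.006,0.1,0,0,-0.013,0],[-0.039,-0.006,0.15,0,0,-0.013,0],[-0.039,-0.006,0.19,0,0,-0.013,0],[-0.039,-0.006,0.19,0,0,-0.013,0]]' | tail -3
python3 -m crank '[[0,0,0.01,0,0,0,0.4],[0,0,0.018,0,0,0,0.4],[0,0,0.018,0,0,0,0.5],[0,0,0.018,0,0,0,0.6],[0,0,0.018,0,0,0,0.6]]' 40
python3 -m crank '[[0,0,0,0,0,0,1],[0,0,0,0,0,0,1],[0,0,0,0,0,0,1],[0,0,0,0,0,0,1],[0,0,0,0,0,0,1]]' 40
```

```text
contact_force: [-1.7, -0.5, -0.4]
opening: 1.002
grasp_force: 0.0
clock: 4.85
eef_pos: [482.2, 307.7, 21.3]
tcp_rot: [3.14, -0.001, 1.707]
contact_force: [-0.0, -0.1, 0.8]
opening: 0.401
grasp_force: 0.0
clock: 5.35
eef_pos: [481.8, 307.5, 21.0]
tcp_rot: [3.141, -0.001, 1.707]
contact_force: [-2.3, -0.2, 8.2]
opening: 0.246
grasp_force: 39.8
```

```bash

python3 -m crank '[[0,0,-0.04,0,0,0,1],[0,0,-0.09,0,0,0,1],[0,0,-0.14,0,0,0,1],[0,0,-0.19,0,0,0,1],[0,0,-0.21,0,0,0,1]]' | tail -3
python3 -m crank '[[-0.04,0.004,0,0,0,-0.002,1],[-0.08,0.008,0,0,0,-0.004,1],[-0.12,0.012,0,0,0,-0.004,1],[-0.16,0.016,0,0,0,-0.004,1],[-0.2,0.02,0,0,0,-0.004,1]]' | tail -3
python3 -m crank '[[-0.04,0.004,0,0,0,0,1],[-0.08,0.008,0,0,0,0,1],[-0.12,0.012,0,0,0,0,1],[-0.16,0.016,0,0,0,0,1],[-0.195,0.02,0,0,0,0,1]]' | tail -3
python3 -m crank '[[0,0,0,0,0,0,1],[0,0,0,0,0,0,1]]' 
python3 - <<'E'
from h import *
import pickle
w=cams.grab_frame('wrist'); save(w,'n1',(220,20,460,400),1.55); pickle.dump(w,open('n1.pkl','wb')); print(w['position'])
print('nut expected px',proj(w,[[591.5,-197,170],[591.5,-197,145],[593.4,-45.1,120]]).round(1))
f=cams.grab_frame('top');pickle.dump(f,open('t1.pkl','wb'))
E
```

```text
contact_force: [0.1, 0.3, -3.3]
opening: 0.243
grasp_force: 40.9
contact_force: [-0.4, 0.0, -3.4]
opening: 0.241
grasp_force: 40.9
contact_force: [0.7, 0.5, -2.6]
opening: 0.244
grasp_force: 40.9
clock: 7.05
eef_pos: [574.9, -79.1, 229.6]
tcp_rot: [-3.141, -0.001, 1.709]
contact_force: [-0.4, 0.0, -3.1]
opening: 0.246
grasp_force: 40.9
[564.43204793  -6.50932211 352.51878202]
nut expected px [[324.9 394.9]
 [324.9 367.1]
 [360.1 153.5]]
```

View pics/n1.png

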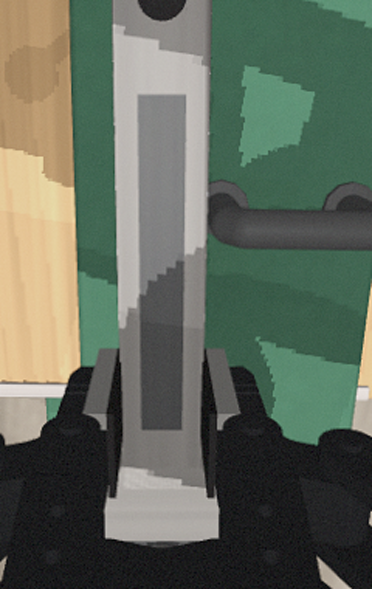

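The picture shows the handle held straight between the pads at (160,450), with the carrying handle's front leg to its right at (225,215). The gripper hides the nut, so I'll descend and slide in by force.

```bash

python3 -m crank '[[0,0,0.03,0,0,0,1],[0,0,0.06,0,0,0,1],[0,0,0.08,0,0,0,1],[0,0,0.083,0,0,0,1],[0,0,0.083,0,0,0,1]]' 
python3 -m crank '[[0,0,0.001,0,0,0,1],[0,0,0.002,0,0,0,1],[0,0,0.003,0,0,0,1],[0,0,0.004,0,0,0,1],[0,0,0.004,0,0,0,1]]'
```

```text
clock: 7.65
eef_pos: [575.1, -77.6, 146.8]
tcp_rot: [-3.141, -0.0, 1.712]
contact_force: [-0.2, 0.8, -3.0]
opening: 0.244
grasp_force: 40.8
clock: 8.15
eef_pos: [575.4, -78.6, 143.0]
tcp_rot: [3.141, 0.0, 1.711]
contact_force: [-0.3, 0.4, -2.3]
opening: 0.248
grasp_force: 40.8
```

```bash

python3 -m crank '[[0,0,0.001,0,0,0,1],[0,0,0.001,0,0,0,1],[0,0,0.002,0,0,0,1],[0,0,0.002,0,0,0,1]]' 
python3 -m crank '[[-0.005,0,0,0,0,0,1],[-0.01,0,0,0,0,0,1],[-0.014,0,0,0,0,0,1],[-0.014,0,0,0,0,0,1]]'
python3 - <<'E'
from h import *
f=cams.grab_frame('top'); s=r.sense(); print(s['eef_pos'],s['tcp_rot'],s['contact_force'])
sc=cams.grab_frame('scene'); x,y=proj(sc,[[591,-197,140]])[0].round().astype(int); print(x,y)
a=cv2.resize(sc['image'][y-40:y+30,x-70:x+50,::-1],None,fx=5,fy=5,interpolation=cv2.INTER_CUBIC)
cv2.imwrite('pics/sc1.png',a)
E
```

```text
clock: 8.55
eef_pos: [575.5, -78.6, 141.0]
tcp_rot: [3.141, 0.0, 1.711]
contact_force: [-0.6, 0.0, -0.1]
opening: 0.244
grasp_force: 41.1
clock: 8.95
eef_pos: [577.6, -93.4, 141.0]
tcp_rot: [3.141, 0.001, 1.71]
contact_force: [-0.3, -1.7, 0.5]
opening: 0.246
grasp_force: 41.2
[577.62160018 -93.26043242 141.03622071] [3.14114412e+00 8.44278082e-04 1.71048215e+00] [-0.16120203 -2.15573034  0.27133332]
376 220
```

View pics/sc1.png

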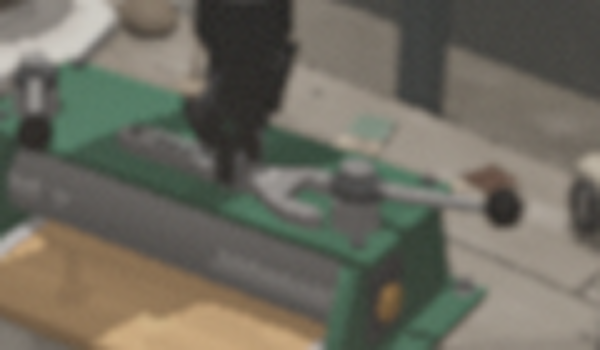

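The scene crop shows the spanner flat on the plate. Its jaw, at crop (290,195), is just left of the nut at (355,210) and lined up with it. I slide on gently.

```bash

python3 -m crank '[[-0.003,-0.0006,0,0,0,0,1],[-0.006,-0.0006,0,0,0,0,1],[-0.009,-0.0006,0,0,0,0,1],[-0.012,-0.0006,0,0,0,0,1]]'
python3 -m crank '[[-0.002,0,0,0,0,0,1],[-0.004,0,0,0,0,0,1],[-0.006,0,0,0,0,0,1],[-0.007,0,0,0,0,0,1]]'
```

```text
clock: 9.45
eef_pos: [578.5, -104.4, 141.0]
tcp_rot: [3.141, -0.0, 1.711]
contact_force: [-1.2, 4.6, 3.0]
opening: 0.243
grasp_force: 41.5
clock: 9.85
eef_pos: [579.5, -111.4, 141.0]
tcp_rot: [3.141, -0.0, 1.711]
contact_force: [-1.1, 5.3, 3.5]
opening: 0.245
grasp_force: 41.7
```

```bash

python3 -m crank '[[-0.003,0,0,0,0,0,1],[-0.006,0,0,0,0,0,1],[-0.009,0,0,0,0,0,1],[-0.01,0,0,0,0,0,1]]'
python3 -m crank '[[-0.002,0,0,0,0,0,1],[-0.003,0,0,0,0,0,1],[-0.004,0,0,0,0,0,1],[-0.004,0,0,0,0,0,1]]'
```

```text
clock: 10.25
eef_pos: [580.9, -121.4, 141.0]
tcp_rot: [3.141, -0.0, 1.711]
contact_force: [-0.8, 5.4, 5.1]
opening: 0.242
grasp_force: 41.8
clock: 10.65
eef_pos: [581.4, -125.3, 141.0]
tcp_rot: [3.141, 0.0, 1.711]
contact_force: [0.2, 3.4, 4.4]
opening: 0.244
grasp_force: 41.8
```

```bash

python3 -m crank '[[-0.001,0,0,0,0,0,1],[-0.001,0,0,0,0,0,1]]'
python3 -m crank '[[-0.001,0,0,0,0,0,1],[-0.001,0,0,0,0,0,1]]'
```

```text
clock: 10.85
eef_pos: [581.6, -126.2, 141.0]
tcp_rot: [3.141, -0.0, 1.711]
contact_force: [-1.6, 4.7, 5.5]
opening: 0.247
grasp_force: 41.8
clock: 11.05
eef_pos: [581.7, -127.2, 141.0]
tcp_rot: [3.141, -0.0, 1.711]
contact_force: [-0.7, 4.1, 5.1]
opening: 0.24
grasp_force: 41.8
```

```bash
python3 - <<'E'
from h import *
sc=cams.grab_frame('scene'); x,y=376,220
a=cv2.resize(sc['image'][y-40:y+30,x-70:x+50,::-1],None,fx=5,fy=5,interpolation=cv2.INTER_CUBIC)
cv2.imwrite('pics/sc2.png',a)
E
```

```text
(no output)
```

View pics/sc2.png

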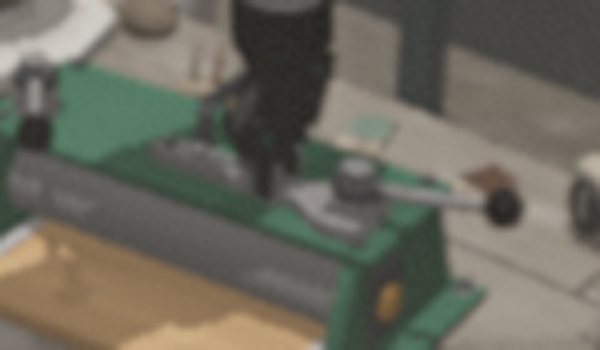

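The jaw is on the nut, with the spanner head around the hub base at crop (350,205). I push on until the bottom of the jaw meets the nut.

```bash

python3 -m crank '[[-0.001,0,0,0,0,0,1],[-0.001,0,0,0,0,0,1]]' | sed -n '2p;4p'
python3 -m crank '[[-0.001,0,0,0,0,0,1],[-0.001,0,0,0,0,0,1]]'| sed -n '2p;4p'
```

```text
eef_pos: [581.8, -127.6, 141.0]
contact_force: [-1.2, 8.1, 5.3]
eef_pos: [581.8, -127.8, 141.0]
contact_force: [-1.0, 11.0, 7.5]
```

```bash

python3 -m crank '[[0.001,0,0,0,0,0,1],[0.001,0,0,0,0,0,0.5],[0.001,0,0,0,0,0,0.4],[0.001,0,0,0,0,0,0.4],[0.001,0,0,0,0,0,0.4]]'
python3 -m crank '[[0,0,0,0,0,0,0.4],[0,0,-0.01,0,0,0,0.4],[0,0,-0.03,0,0,0,0.4],[0,0,-0.06,0,0,0,0.4],[0,0,-0.09,0,0,0,0.4]]'
python3 -m crank '[[-0.04,0.01,0,0,0,0,0.6],[-0.08,0.02,0,0,0,0,0.8],[-0.12,0.032,0,0,0,-0.06,1],[-0.146,0.039,0,0,0,-0.12,1],[-0.146,0.039,0,0,0,-0.12,1]]'
python3 - <<'E'
from h import *
import pickle
w=cams.grab_frame('wrist'); save(w,'n2',(180,0,460,400),1.5); pickle.dump(w,open('n2.pkl','wb')); 
print(proj(w,[[591.5,-197,170],[591.5,-197,161],[620.8,-307,165],[593.4,-45.1,120],[581.6,-127.7,134]]).round(1))
E
```

```text
clock: 12.0
eef_pos: [581.7, -128.5, 140.7]
tcp_rot: [-3.141, 0.0, 1.711]
contact_force: [0.1, 0.3, 0.1]
opening: 0.602
grasp_force: 0.0
clock: 12.5
eef_pos: [581.6, -128.2, 232.4]
tcp_rot: [-3.141, -0.0, 1.711]
contact_force: [0.5, 0.3, -0.2]
opening: 0.602
grasp_force: 0.0
clock: 13.0
eef_pos: [641.7, -270.6, 231.4]
tcp_rot: [3.141, 0.002, 1.83]
contact_force: [-0.4, -0.0, 0.9]
opening: -0.003
grasp_force: 0.0
[[ 264.3   63.7]
 [ 267.1   64.7]
 [ 274.9  268.9]
 [ 345.5 -202.7]
 [ 285.5  -65.6]]
```

View pics/n2.png

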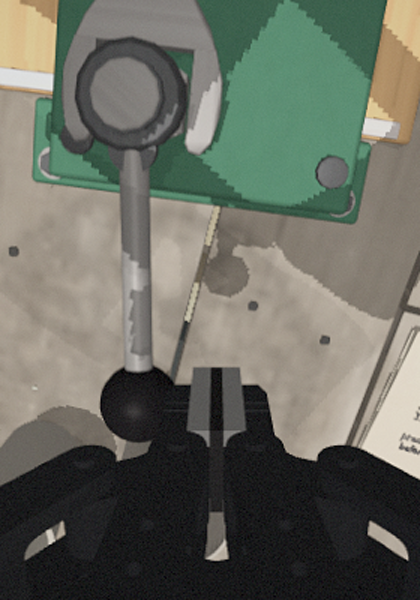

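The picture shows the jaw seated around the nut, with prongs at (75,140) and (200,130) and the hub at (130,92). The lever points down to the knob at (139,403), and the closed fingers stand behind it. This was my last picture, so the rest goes by measurements. I descend behind the lever.

```bash

python3 -m crank '[[0.004,0,0.02,0,0,0,1],[0.004,0,0.04,0,0,0,1],[0.004,0,0.057,0,0,0,1],[0.004,0,0.06,0,0,0,1],[0.004,0,0.06,0,0,0,1]]' | sed -n '2,4p'
python3 -m crank '[[0,-0.004,0,0,0,0,1],[0,-0.007,0,0,0,0,1],[0,-0.010,0,0,0,0,1],[0,-0.010,0,0,0,0,1]]'| sed -n '2,4p'
python3 -m crank '[[-0.0009,-0.004,0,0,0,0.05,1],[-0.0016,-0.0081,0,0,0,0.1,1],[-0.0016,-0.0081,0,0,0,0.1,1]]'| sed -n '2,4p'
```

```text
eef_pos: [639.5, -262.8, 170.7]
tcp_rot: [-3.141, -0.001, 1.831]
contact_force: [1.6, -1.2, 0.1]
eef_pos: [629.8, -266.3, 171.5]
tcp_rot: [3.141, 0.0, 1.83]
contact_force: [-0.2, 0.7, 0.5]
eef_pos: [622.9, -269.8, 171.4]
tcp_rot: [3.141, 0.0, 1.73]
contact_force: [1.9, 0.5, 0.3]
```

```bash

for i in 1 2; do :; done
python3 -m crank '[[-0.0009,-0.004,0,0,0,0.05,1],[-0.0016,-0.0081,0,0,0,0.1,1],[-0.0021,-0.0122,0,0,0,0.15,1],[-0.0024,-0.0163,0,0,0,0.2,1],[-0.0024,-0.0163,0,0,0,0.2,1]]'| sed -n '2,4p'
python3 -m crank '[[-0.0009,-0.004,0,0,0,0.05,1],[-0.0016,-0.0081,0,0,0,0.1,1],[-0.0021,-0.0122,0,0,0,0.15,1],[-0.0024,-0.0163,0,0,0,0.2,1],[-0.0024,-0.0163,0,0,0,0.2,1]]'| sed -n '2,4p'
```

```text
eef_pos: [608.1, -274.6, 171.5]
tcp_rot: [3.139, 0.0, 1.53]
contact_force: [4.2, 1.5, -0.5]
eef_pos: [591.8, -276.4, 171.5]
tcp_rot: [3.138, -0.0, 1.33]
contact_force: [4.8, 1.4, -1.0]
```

```bash

python3 -m crank '[[-0.0009,-0.004,0,0,0,0.05,1],[-0.0016,-0.0081,0,0,0,0.1,1],[-0.0021,-0.0122,0,0,0,0.15,1],[-0.0024,-0.0163,0,0,0,0.2,1],[-0.0024,-0.0163,0,0,0,0.2,1]]'| sed -n '2,4p'
python3 -m crank '[[-0.0009,-0.004,0,0,0,0.05,1],[-0.0016,-0.0081,0,0,0,0.1,1],[-0.0021,-0.0122,0,0,0,0.15,1],[-0.0024,-0.0163,0,0,0,0.2,1],[-0.0024,-0.0163,0,0,0,0.2,1]]'| sed -n '2,4p'
```

```text
eef_pos: [575.5, -275.1, 171.6]
tcp_rot: [3.138, -0.001, 1.131]
contact_force: [4.8, 0.1, -0.3]
eef_pos: [559.8, -270.5, 171.7]
tcp_rot: [3.138, -0.001, 0.931]
contact_force: [4.7, -0.6, -1.0]
```

```bash

python3 -m crank '[[-0.0009,-0.004,0,0,0,0.05,1],[-0.0016,-0.0081,0,0,0,0.1,1],[-0.0016,-0.0081,0,0,0,0.1,1]]'| sed -n '2,4p'
python3 -m crank '[[-0.0004,-0.002,0,0,0,0.025,1],[-0.0009,-0.004,0,0,0,0.05,1],[-0.0009,-0.004,0,0,0,0.05,1]]'| sed -n '2,4p'
```

```text
eef_pos: [552.4, -267.0, 171.7]
tcp_rot: [3.138, -0.001, 0.831]
contact_force: [5.2, -0.7, -2.0]
eef_pos: [549.1, -265.2, 171.7]
tcp_rot: [3.138, -0.001, 0.782]
contact_force: [5.7, -2.0, -1.0]
```

```bash

python3 -m crank '[[-0.0004,-0.002,0,0,0,0.025,1],[-0.0009,-0.004,0,0,0,0.05,1],[-0.0009,-0.004,0,0,0,0.05,1]]'| sed -n '2,4p'
python3 -m crank '[[-0.0004,-0.002,0,0,0,0.025,1],[-0.0004,-0.002,0,0,0,0.025,1],[-0.0004,-0.002,0,0,0,0.025,1]]'| sed -n '2,4p'
```

```text
eef_pos: [545.7, -263.1, 171.8]
tcp_rot: [3.138, -0.002, 0.732]
contact_force: [5.1, -1.2, -1.0]
eef_pos: [544.0, -261.9, 171.7]
tcp_rot: [3.138, -0.001, 0.707]
contact_force: [4.8, -2.2, -0.2]
```

```bash

python3 -m crank '[[-0.0004,-0.002,0,0,0,0.025,1],[-0.0004,-0.002,0,0,0,0.025,1],[-0.0004,-0.002,0,0,0,0.025,1]]'| sed -n '2,4p'
python3 -m crank '[[-0.0004,-0.002,0,0,0,0.025,1],[-0.0004,-0.002,0,0,0,0.025,1],[-0.0004,-0.002,0,0,0,0.025,1]]'| sed -n '2,4p'
```

```text
eef_pos: [542.4, -260.7, 171.7]
tcp_rot: [3.138, -0.001, 0.682]
contact_force: [4.3, -2.7, -0.8]
eef_pos: [540.7, -259.4, 171.7]
tcp_rot: [3.138, -0.001, 0.657]
contact_force: [3.9, -2.5, -1.2]
```

```bash

python3 -m crank '[[-0.0004,-0.002,0,0,0,0.025,1],[-0.0004,-0.002,0,0,0,0.025,1],[-0.0004,-0.002,0,0,0,0.025,1]]'| sed -n '2,4p'
python3 -m crank '[[-0.0004,-0.002,0,0,0,0.025,1],[-0.0004,-0.002,0,0,0,0.025,1],[-0.0004,-0.002,0,0,0,0.025,1]]'| sed -n '2,4p'
```

```text
eef_pos: [539.2, -258.2, 171.7]
tcp_rot: [3.138, -0.001, 0.632]
contact_force: [3.8, -3.9, -0.6]
eef_pos: [537.6, -256.8, 171.7]
tcp_rot: [3.138, -0.001, 0.607]
contact_force: [4.6, -4.1, -0.9]
```

```bash

python3 -m crank '[[-0.0002,-0.001,0,0,0,0.0125,1],[-0.0002,-0.001,0,0,0,0.0125,1],[-0.0002,-0.001,0,0,0,0.0125,1]]'| sed -n '2,4p'
python3 -m crank '[[-0.0002,-0.001,0,0,0,0.0125,1],[-0.0002,-0.001,0,0,0,0.0125,1],[-0.0002,-0.001,0,0,0,0.0125,1]]'| sed -n '2,4p'
```

```text
eef_pos: [536.9, -256.2, 171.7]
tcp_rot: [3.138, -0.001, 0.595]
contact_force: [5.2, -3.5, -0.9]
eef_pos: [536.3, -255.6, 171.8]
tcp_rot: [3.137, -0.002, 0.583]
contact_force: [3.9, -5.3, -1.5]
```

```bash
cat > prof.py <<'E'
from h import *
N=np.array([591.5,-197]); th=np.radians(98.02)
for n in ('top','scene'):
    f=cams.grab_frame(n); im=f['image'].astype(float)
    for rho in (120,150,170):
        a=np.arange(-.15,.46,.03); P=np.c_[N[0]+rho*np.cos(th-a),N[1]+rho*np.sin(th-a),np.full(len(a),134.)]
        q=proj(f,P).astype(np.float32); v=cv2.remap(im.astype(np.float32),q[:,None,0],q[:,None,1],cv2.INTER_LINEAR)[:,0]
        print(n,rho,'G-R',(v[:,1]-v[:,0]).round().astype(int).tolist()); 
print((np.arange(-.15,.46,.03)).round(2).tolist())
E
python3 prof.py
```

```text
top 120 G-R [51, 54, 18, 2, 2, 4, 4, 2, 5, 27, 46, 50, 48, 48, 49, 49, 49, 48, 48, 49, 49]
top 150 G-R [50, 50, 51, 17, 1, 2, 1, 1, 2, 2, 1, 2, 3, 3, 5, 7, 10, 20, 30, 38, 45]
top 170 G-R [50, 50, 51, 36, 0, 0, 0, 0, 19, 49, 50, 49, 48, 48, 49, 44, 42, 39, 18, 2, 1]
scene 120 G-R [5, 0, -4, -4, -3, -3, -2, -1, 3, 7, 12, 21, 28, 34, 36, 37, 37, 37, 37, 37, 38]
scene 150 G-R [23, 12, 3, -2, -3, -3, -3, -3, -3, -2, -1, -2, 5, 15, 26, 29, 24, 12, 4, 0, -1]
scene 170 G-R [36, 35, 31, 20, 7, 0, -1, 2, 10, 20, 28, 34, 32, 20, 5, 1, 12, 29, 33, 29, 16]
[-0.15, -0.12, -0.09, -0.06, -0.03, 0.0, 0.03, 0.06, 0.09, 0.12, 0.15, 0.18, 0.21, 0.24, 0.27, 0.3, 0.33, 0.36, 0.39, 0.42, 0.45]
```

```bash

python3 -m crank '[[-0.0002,-0.001,0,0,0,0.0125,1],[-0.0004,-0.002,0,0,0,0.025,1],[-0.0004,-0.002,0,0,0,0.025,1]]'| sed -n '2,4p'
python3 -m crank '[[-0.0002,-0.001,0,0,0,0.0125,1],[-0.0004,-0.002,0,0,0,0.025,1],[-0.0004,-0.002,0,0,0,0.025,1]]'| sed -n '2,4p'
python3 prof.py
```

```text
eef_pos: [535.3, -254.7, 172.0]
tcp_rot: [3.136, -0.002, 0.557]
contact_force: [5.0, -6.9, -0.4]
eef_pos: [534.3, -253.8, 172.2]
tcp_rot: [3.135, -0.002, 0.532]
contact_force: [6.4, -9.1, -1.9]
top 120 G-R [51, 54, 19, 3, 2, 4, 5, 1, 5, 27, 46, 50, 49, 49, 49, 49, 48, 47, 48, 50, 49]
top 150 G-R [50, 50, 51, 16, 1, 1, 1, 1, 2, 1, 2, 2, 2, 2, 5, 6, 10, 19, 31, 39, 45]
top 170 G-R [50, 50, 51, 36, 2, 1, 0, 0, 19, 49, 50, 49, 49, 48, 50, 43, 42, 40, 18, 2, 1]
scene 120 G-R [4, 0, -3, -3, -3, -3, -2, -1, 3, 7, 11, 20, 28, 34, 36, 37, 38, 38, 38, 38, 38]
scene 150 G-R [23, 12, 0, -3, -3, -4, -4, -3, -2, 0, -1, -2, 4, 16, 25, 28, 24, 13, 4, -1, -1]
scene 170 G-R [35, 35, 30, 21, 8, 0, -2, 1, 10, 20, 29, 34, 32, 20, 6, -1, 12, 29, 33, 29, 17]
[-0.15, -0.12, -0.09, -0.06, -0.03, 0.0, 0.03, 0.06, 0.09, 0.12, 0.15, 0.18, 0.21, 0.24, 0.27, 0.3, 0.33, 0.36, 0.39, 0.42, 0.45]
```

```bash

python3 -m crank '[[-0.0002,-0.001,0,0,0,0.01,1],[-0.0004,-0.002,0,0,0,0.01,1],[-0.0004,-0.002,0,0,0,0.01,1]]'| sed -n '2,4p'
python3 -m crank '[[0,-0.002,0,0,0,0,1],[0,-0.002,0,0,0,0,1],[0,-0.002,0,0,0,0,1]]'| sed -n '2,4p'
```

```text
eef_pos: [533.5, -252.8, 172.4]
tcp_rot: [3.133, -0.003, 0.523]
contact_force: [7.1, -12.0, -2.6]
eef_pos: [532.7, -251.6, 172.6]
tcp_rot: [3.132, -0.003, 0.523]
contact_force: [8.5, -14.3, -2.2]
```

```bash

python3 -m crank '[[0,0.01,0,0,0,0,1],[0,0.02,0,0,0,0,1],[0,0.02,-0.03,0,0,0,1],[0,0.02,-0.07,0,0,0,1],[0,0.02,-0.08,0,0,0,1]]'| sed -n '2,4p'
python3 -m crank '[[0.03,-0.03,0,0,0,-0.14,1],[0.06,-0.06,0,0,0,-0.28,0.8],[0.09,-0.09,0,0,0,-0.42,0.6],[0.106,-0.102,0,0,0,-0.56,0.4],[0.106,-0.102,0,0,0,-0.7,0.4]]'| sed -n '2,4p'
python3 -m crank '[[0,0,0,0,0,-0.14,0.4],[0,0,0,0,0,-0.28,0.4],[0,0,0,0,0,-0.42,0.4],[0,0,0,0,0,-0.463,0.4],[0,0,0,0,0,-0.463,0.4]]'| sed -n '2,5p'
python3 prof.py | grep top
python3 - <<'E'
from h import *
# knob: darkest blob near expected arc in the top view
f=cams.grab_frame('top'); im=f['image'].astype(np.float32).sum(2)
a=np.arange(1.0,1.5,.025); b=np.radians(-71.98)-a
P=np.c_[591.5+114*np.cos(b),-197+114*np.sin(b),np.full(len(a),165.)]; q=proj(f,P).astype(np.float32)
v=cv2.remap(im,q[:,None,0],q[:,None,1],cv2.INTER_LINEAR)[:,0]
print([(round(x,3),int(y)) for x,y in zip(a,v)])
E
```

```text
eef_pos: [541.1, -266.5, 254.9]
tcp_rot: [3.138, -0.003, 0.521]
contact_force: [0.8, -0.4, 0.3]
eef_pos: [581.2, -121.5, 250.4]
tcp_rot: [-3.141, -0.001, 1.23]
contact_force: [0.4, -0.5, -0.3]
eef_pos: [580.3, -124.2, 250.3]
tcp_rot: [-3.14, -0.0, 1.685]
contact_force: [-0.7, 0.7, 0.2]
opening: 0.599
top 120 G-R [2, 16, 7, 1, 1, 3, 4, 3, 6, 28, 45, 44, 37, 31, 31, 32, 31, 31, 32, 33, 32]
top 150 G-R [32, 33, 34, 12, 2, 1, 1, 2, 2, 1, 2, 3, 2, 2, 4, 7, 10, 21, 23, 25, 29]
top 170 G-R [33, 33, 34, 24, 0, 2, 0, 0, 20, 50, 50, 46, 45, 38, 37, 31, 32, 30, 15, 2, 1]
[(np.float64(1.0), 419), (np.float64(1.025), 397), (np.float64(1.05), 390), (np.float64(1.075), 395), (np.float64(1.1), 385), (np.float64(1.125), 370), (np.float64(1.15), 351), (np.float64(1.175), 239), (np.float64(1.2), 86), (np.float64(1.225), 66), (np.float64(1.25), 74), (np.float64(1.275), 237), (np.float64(1.3), 330), (np.float64(1.325), 423), (np.float64(1.35), 488), (np.float64(1.375), 530), (np.float64(1.4), 532), (np.float64(1.425), 516), (np.float64(1.45), 484), (np.float64(1.475), 441)]
```

The knob sits at a total turn of about 1.225 and the spanner is still in place. That puts the nut at about 0.12 with the locknut at its stop. Now I take the spanner off.

```bash

python3 -m crank '[[-0.004,0.0025,0.03,0,0,0,0.4],[-0.004,0.0025,0.06,0,0,0,0.4],[-0.004,0.0025,0.09,0,0,0,0.4],[-0.004,0.0025,0.108,0,0,0,0.4],[-0.004,0.0025,0.108,0,0,0,0.4]]'| sed -n '2,5p'
python3 -m crank '[[0,0,0,0,0,0,0.6],[0,0,0,0,0,0,0.8],[0,0,0,0,0,0,1],[0,0,0,0,0,0,1],[0,0,0,0,0,0,1]]' 40 | sed -n '2,6p'
```

```text
eef_pos: [581.7, -127.5, 140.2]
tcp_rot: [-3.137, -0.002, 1.683]
contact_force: [-1.3, 0.1, -0.1]
opening: 0.602
eef_pos: [584.6, -128.1, 144.5]
tcp_rot: [3.139, 0.001, 1.683]
contact_force: [-1.0, -0.5, 7.4]
opening: 0.241
grasp_force: 40.2
```

```bash

python3 -m crank '[[0.002,0,-0.001,0,0,0,1],[0.005,0,-0.001,0,0,0,1],[0.008,0,-0.001,0,0,0,1],[0.012,0,-0.001,0,0,0,1]]'| sed -n '2,6p'
python3 -m crank '[[0.006,0,0,0,0,0,1],[0.012,0,0,0,0,0,1],[0.018,0,0,0,0,0,1],[0.018,0,0,0,0,0,1]]'| sed -n '2,6p'
```

```text
eef_pos: [583.2, -118.3, 144.7]
tcp_rot: [3.139, 0.004, 1.684]
contact_force: [2.3, -1.8, -1.5]
opening: 0.241
grasp_force: 39.6
eef_pos: [580.2, -97.2, 144.5]
tcp_rot: [3.141, -0.0, 1.684]
contact_force: [-0.0, 0.6, 6.2]
opening: 0.239
grasp_force: 40.6
```

```bash

python3 -m crank '[[0.006,0,0,0,0,0,1],[0.012,0,0,0,0,0,1],[0.018,0,0,0,0,0,1],[0.02,0,0,0,0,0,1],[0.02,0,0,0,0,0,1]]'| sed -n '2,6p'
python3 -m crank '[[0,0,-0.005,0,0,0,1],[0,0,-0.02,0,0,0,1],[0,0,-0.05,0,0,0,1],[0,0,-0.09,0,0,0,1],[0,0,-0.09,0,0,0,1]]'| sed -n '2,6p'
python3 - <<'E'
from h import *
print(to_tool([482,307.5,235]).round(4))
f=cams.grab_frame('top'); im=f['image'].astype(np.float32).sum(2)
a=np.arange(1.0,1.5,.025); b=np.radians(-71.98)-a
P=np.c_[591.5+114*np.cos(b),-197+114*np.sin(b),np.full(len(a),165.)]; q=proj(f,P).astype(np.float32)
print(cv2.remap(im,q[:,None,0],q[:,None,1],cv2.INTER_LINEAR)[:,0].astype(int).tolist())
E
```

```text
eef_pos: [578.2, -78.0, 144.4]
tcp_rot: [3.141, 0.0, 1.684]
contact_force: [0.4, -2.6, 5.8]
opening: 0.244
grasp_force: 40.6
eef_pos: [580.5, -78.3, 239.8]
tcp_rot: [3.134, 0.002, 1.684]
contact_force: [0.7, 0.5, -2.5]
opening: 0.241
grasp_force: 39.7
[ 0.3944 -0.0544  0.0038]
[419, 398, 389, 395, 385, 340, 232, 110, 74, 90, 107, 108, 103, 83, 67, 57, 161, 291, 372, 398]
```

```bash

python3 -m crank '[[0.04,-0.005,0,0,0,0,1],[0.08,-0.011,0,0,0,0,1],[0.12,-0.016,0,0,0,0,1],[0.16,-0.022,0,0,0,0,1],[0.2,-0.027,0,0,0,0,1]]'| sed -n '2,6p'
python3 -m crank '[[0.04,-0.005,0,0,0,0,1],[0.08,-0.011,0,0,0,0,1],[0.12,-0.016,0,0,0,0,1],[0.16,-0.022,0,0,0,0,1],[0.194,-0.027,0,0,0,0,1]]'| sed -n '2,6p'
python3 -m crank '[[0,0,0.04,0,0,0,1],[0,0,0.08,0,0,0,1],[0,0,0.13,0,0,0,1],[0,0,0.18,0,0,0,1],[0,0,0.2,0,0,0,1]]'| sed -n '2,6p'
python3 -m crank '[[0,0,0,0,0,0,1],[0,0,0,0,0,0,1]]'| sed -n '2,6p'
```

```text
eef_pos: [526.6, 118.7, 232.7]
tcp_rot: [-3.139, -0.0, 1.684]
contact_force: [1.0, 0.5, -3.0]
opening: 0.237
grasp_force: 39.7
eef_pos: [478.0, 308.6, 232.7]
tcp_rot: [-3.139, 0.001, 1.684]
contact_force: [-0.1, 0.2, -2.8]
opening: 0.244
grasp_force: 39.7
eef_pos: [475.9, 304.9, 28.6]
tcp_rot: [-3.134, 0.004, 1.684]
contact_force: [0.1, 0.4, -2.7]
opening: 0.242
grasp_force: 39.9
eef_pos: [479.3, 306.9, 33.7]
tcp_rot: [-3.14, 0.001, 1.684]
contact_force: [0.3, -0.3, -2.1]
opening: 0.239
grasp_force: 39.9
```

```bash

python3 -m crank '[[0,0,0.003,0,0,0,1],[0,0,0.006,0,0,0,1],[0,0,0.007,0,0,0,1],[0,0,0.007,0,0,0,1]]'| sed -n '2,4p'
python3 -m crank '[[0,0,0.001,0,0,0,1],[0,0,0.002,0,0,0,1],[0,0,0.003,0,0,0,1],[0,0,0.003,0,0,0,1]]'| sed -n '2,4p'
```

```text
eef_pos: [480.0, 307.3, 27.4]
tcp_rot: [3.141, -0.0, 1.684]
contact_force: [-0.6, -0.1, -3.2]
eef_pos: [479.9, 307.2, 24.5]
tcp_rot: [3.142, -0.0, 1.684]
contact_force: [-2.1, -2.3, 5.0]
```

Contact with the bench. I release and retreat.

```bash

python3 -m crank '[[0,0,0,0,0,0,0.8],[0,0,0,0,0,0,0.6],[0,0,0,0,0,0,0.4],[0,0,0,0,0,0,0.3],[0,0,0,0,0,0,0.3]]'| sed -n '2,6p'
python3 -m crank '[[0,0,-0.01,0,0,0,0.3],[0,0,-0.04,0,0,0,0.3],[0,0,-0.09,0,0,0,0.3],[0.02,0,-0.14,0,0,0,0.3],[0.04,0,-0.19,0,0,0,0.3]]'| sed -n '1,6p'
python3 -m crank '[[0.01,0,-0.02,0,0,0,0.3],[0.01,0,-0.02,0,0,0,0.3],[0.01,0,-0.02,0,0,0,0.3]]'| sed -n '1,6p'
python3 - <<'E'
from h import *
f=cams.grab_frame('top'); im=f['image'].astype(np.float32).sum(2)
for rho in (108,114,120):
    a=np.arange(1.0,1.5,.025); b=np.radians(-71.98)-a
    P=np.c_[591.5+rho*np.cos(b),-197+rho*np.sin(b),np.full(len(a),165.)]; q=proj(f,P).astype(np.float32)
    print(cv2.remap(im,q[:,None,0],q[:,None,1],cv2.INTER_LINEAR)[:,0].astype(int).tolist())
def circ(c,z,f0):  # brightness-free check: beaker and can still there vs w/ start picture
    pass
a=cv2.imread('pics/top0.png').astype(int); d=np.abs(f['image'][:,:,::-1].astype(int)-a).sum(2)
print('diff beaker/can',d[165:215,415:460].mean(),'ref',d[200:240,480:540].mean())
# dark blob = knob
m=(im<110).astype(np.uint8); m[:, :370]=0; m[:,440:]=0; m[:170]=0; m[240:]=0
n,l,st,c=cv2.connectedComponentsWithStats(m)
for i in range(1,n):
    if st[i,4]>8: 
        p=ray(f,[c[i]],165)[0]; print(st[i,4],c[i].round(1),p.round(1), 'r',np.hypot(p[0]-591.5,p[1]+197).round(1),'sum',np.radians(-71.98)-np.arctan2(p[1]+197,p[0]-591.5))
# spanner: wrist view numeric silhouettes skipped
w=cams.grab_frame('wrist'); save(w,'end'); print(proj(w,[[480-111*-.0,307,14]]))
E
```

```text
eef_pos: [479.9, 307.2, 23.9]
tcp_rot: [3.141, -0.0, 1.684]
contact_force: [0.8, -0.3, 0.1]
opening: 0.697
grasp_force: 0.0
clock: 28.65
eef_pos: [475.4, 344.0, 209.5]
tcp_rot: [3.141, -0.0, 1.683]
contact_force: [0.4, 1.2, -0.6]
opening: 0.702
grasp_force: 0.0
clock: 28.95
eef_pos: [474.2, 353.8, 227.0]
tcp_rot: [3.141, -0.0, 1.684]
contact_force: [-0.1, -0.0, -1.2]
opening: 0.702
grasp_force: 0.0
[421, 396, 391, 393, 392, 380, 299, 164, 47, 75, 66, 68, 71, 60, 81, 169, 246, 331, 374, 404]
[423, 400, 392, 399, 388, 342, 233, 112, 76, 91, 108, 107, 99, 84, 70, 56, 160, 293, 375, 401]
[417, 411, 409, 401, 395, 370, 265, 131, 78, 94, 113, 121, 108, 84, 70, 81, 170, 296, 379, 392]
diff beaker/can 1.696 ref 1.6670833333333333
30 [399.5 209.3] [ 495.2 -262.3  165. ] r 116.3 sum 1.288889029916585
[[325.658441  212.3971006]]
```

The knob has turned about 1.29 in all against the brace, the beaker and can have not moved, and the spanner is back on the open bench. I hand in.

```bash
python3 -c "
from rig import sign_off
print(sign_off())"
```

```text
the job is handed in; nothing more can be done
None
```

The job is handed in, with no verdict returned: I pushed the locknut lever until it came up solid (about 17 N) with the spanner bracing the nut. The spanner is back on the open bench; I judged the tightness, the nut's creep (roughly 0.1–0.2 rad) and the spanner lying flat from forces and measurements, not from a last picture, and the beaker and can showed no movement.

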